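Unlatch the specimen holder from its parking dock and hold it up

TASK

Take the polishing machine's specimen holder (the round disc with four mounted specimens) off its parking dock and hold it up so that I can rinse the ground faces. The latch only comes free with the load off it: push the holder down until you feel it seat on the ball stud, draw the latch's finger plate sideways in to the hub against its spring, and lift the holder off. Finish while still holding it in the gripper, level, over its dock and at least a hand's breadth (8 cm) higher than it was parked; leave the things lying round it alone.

Things in the scene. Friction and masses are not known exactly. Their poses are not given: they have to be found in the camera images.
- holder_hub (a point): Centre of the dark steel hub of the specimen holder (loose, 0.5 to 0.75 kg), z up. The hub stands on the middle of the disc, from 18 mm below to 18 mm above this point, x -19 to +19, y -23.5 to +19 mm. Its -y face is the fixed face to pinch against; the latch's finger plate is on its +y side. With the latch drawn, hub and plate are 47 mm wide over all and centred on this point.
- holder_disc (a point): Centre of the top face of the holder's aluminium disc, 130 mm across, 12 mm thick; same axes as holder_hub, 18 mm below it. Four black specimens (26 mm across, 5 mm proud of the disc) sit at x = +-38, y = +-22 mm. On the +y and -y sides the disc is bare from hub and plate out to its edge (radius 65 mm) for 25 mm either side of the y axis: fingertips can push it down there.
- latch (a joint): Travel of the latch slide in the hub, m: 0 = home (latched), 0.0105 = fully drawn, at its stop. It moves toward the hub, along -y of holder_hub. Its spring pushes back with 3 N at first, 8 N at the end, and sends it home when let go. While parked a lip on its bolt hooks behind the ball's rim: the slide moves only 2 to 4 mm unless the holder is pushed down by 3.5 mm or more.
- latch_plate (a point): Centre of the outer face of the latch's finger plate (steel, 32 mm along x, 30 mm high, 4 mm thick, lower edge 2.5 mm above the disc's top face). Latched, this face is 34 mm from holder_hub along its +y, so hub and plate are 57.5 mm wide over all; fully drawn it is 23.5 mm from it.
- dock: The dock that carries the holder, screwed to the bench: round grey dish 140 mm across, origin at the centre of its underside. A sprung ring under the disc's rim pushes the parked holder up against the latch: holder_hub is then 60 mm above this origin. A push of 10 to 15 N on the disc sends it down 4.5 mm, where the socket stops hard on the ball; it comes up again when let go.
- dock_ball (a point): Top of the dock's steel ball stud (29 mm ball with an undercut), 68 mm above the bench, inside the holder's socket while it is parked. The holder must rise 40 mm to clear it.
- spare_ball (a point): Top of the ball stud of a second, equal dock that stands empty, 68 mm above the bench. Leave it.
- petri: Clear petri dish, 60 mm across and 14 mm high, lying beyond the dock; origin at the centre of its underside. Leave it alone.
- beaker: Clear beaker, 52 mm across and 66 mm high, standing beyond the docks; origin at the centre of its underside. Leave it alone.
- specimen_a: Loose black mounted specimen, 25 mm across and 16 mm high; origin at the centre of its underside. Leave it alone.
- brush: Small wooden brush, 168 mm long, 19 mm wide and 10 mm high, lying between the two docks and pointing at the robot; origin at the centre of its underside. Leave it alone.
- mount_press: Tall grey mounting press, fixed to the bench on the right of the docks; origin at the centre of its foot. It reaches 0.13 m from its origin toward the robot, 0.15 m to the left and right, and is 0.42 m high: bring the arm round in front of it, not through it.

How it is judged:
By the outcome, as a careful person would: the job done as asked, in the order asked, and still so for the second after the job is handed in, while the arm keeps its last pose, push and grip.
It also fails if it takes over 32 s, if anything falls off the work surface, if the arm or the gripper's body presses on something with over 40 N, if the wrist force passes 120 N, or if a joint passes its speed limit or range.

ROBOT

A 6-joint arm with a two-finger parallel gripper is mounted at the origin on a cart in front of the work surface, level with it; the furniture and walls round the work are solid. World frame = base frame: x ahead of the robot, y to its left, z up, the work surface at z = 0. Lengths are in m, angles in rad, forces in N, time in s.
With the tool pointing down it reaches from about 0.25 to 0.85 m from the base axis. Payload 12.5 kg.
Tool frame: the origin (TCP) lies midway between the tips of the shut fingers; the grasp point (between the pads) lies 19 mm behind it; z points along the fingers, y is the direction in which the jaws open and shut (so a half turn about z gives the same grasp; the last joint's range is limited). The gripper opens to 93 mm and grips with 3 to 60 N. Pads are 15 mm wide; open, the fingers measure 128 mm over their backs; the gripper's body (75 mm by 188 mm) begins 65 mm behind the grasp point.
Start: joints at [1.141, 0.351, 1.652, -0, 1.139, -0.085], TCP at [0.186, 0.518, 0.219] pointing down, gripper open.
Joint ranges: [-2.75, 2.75], [-0.79, 2.1], [0.01, 2.65], [-1.57, 4.71], [0.07, 3.14], [-2.87, 2.87]. Speed limits (rad/s): [2.22, 2.22, 2.79, 3.14, 3.14, 3.14].

INTERFACE

Orientations are given as a unit quaternion [x, y, z, w].
In Python, from rig import * gives the robot as it stands.
- The arm moves only by the tool drive_tool, never from a script. Its arguments are lists of equal length, an entry for each row: "translation": the shift along the tool's x, y, z in cm, a list of three; "dr": the turn, a rotation vector about the tool's x, y, z in rad, a list of three; "fingers": the finger opening in cm, from 0 to 9.3. In form: {"translation": [[tx, ty, tz], ...], "dr": [[ax, ay, az], ...], "fingers": [fingers, ...]}. A call has 1 to 20 rows; each row shifts and turns the commanded pose from where the row before left it, along the tool's axes as they then stand; what a row does not reach is not made up. A row lasts 1/12 s, in which the tool goes at most 41.7 mm and 7.16 degrees, less where a joint would pass 70% of its speed; a pose out of reach is approached as far as the arm can. A call is refused whole if a number of a shift passes 4.17 or a number of a turn 0.125, either way. A call with a gripper value outside its range is refused whole. The fingers move at their own pace and stop on an object; the grip force is fixed at half the most. Time passes only in rows, so rows that do not move let the fingers close. It gives the time, the measured TCP pose, the force and the opening at its end, in the units of the state.
- sense(): the state, without advancing time (a new reading comes with each control period).
- read_camera(name): name is "side" or "top"; returns a dict with "pixels" (384x512x3 uint8, red, green, blue), "range_z" (384x512 float32, m along the optical axis (not along the pixel's ray), 0 where there is no reading), "mtx" (3x3 intrinsics, pixels), "dist_coeffs" ([k1, k2, p1, p2, k3] as OpenCV has them; the pictures are not rectified), "R" (3x3) and "t" (3): a world point X has camera coordinates R X + t. Camera axes: x right, y down, z forward; pixel columns grow to the right and rows downward; lengths in m; the calibration is good to about 2 mm. A picture is of the moment at which its call begins.
- close_job(): hands the job in, once; it reports no verdict.
Trained networks look in the newest picture that a camera, given by its name, has taken for a name from the list of things; names that differ only in an ending like _2 or _b are one class to them, and where a whole thing is asked for, a point or a joint stands for the part that bears it (a point fixed in the world has none). Each returns a list of dicts, best first, with "confidence" (0 to 1); they miss things now and then, are a little off and sometimes report something else, mostly with a low value. They report only what shows in the picture. A call takes as long as a camera call.
- spot_in(camera, thing): "location" ([column, row] in pixels, amid what is visible of it).
The state is a dict: "t": time; "joint_pos": joint angles; "joint_vel": joint speeds; "joint_torque": joint torques, N m; "tcp_pos": TCP position; "tool_rot": TCP orientation; "force": force on the tool from outside, world axes, zero at the start; "moment": the same for the moment, N m; "width": finger opening in m.
Only numpy, scipy, OpenCV 4.12 (cv2) and the standard library are available. Lean on these libraries where they do the work, as an engineer would, in place of code of your own. Each camera call takes 0.05 s, during which the arm holds its last target. There are 200 camera calls.

## Working session

There is one attempt and no reset: what is moved stays moved. The work goes in short steps, Python scripts to look and compute and a tool call to move; the robot and the scene stay as the last step left them, time stands still between calls to the robot, and variables do not carry over. Pictures are saved under pics/ and viewed, about 8 in all and at most 12, crops included, and the job is handed in when it is done.

Besides the shell and the picture viewer there is one more tool, called after "Request:" as a command line: name --argument value ..., lists and objects as JSON in quotes. drive_tool: Moves the arm, as the interface text tells. Its arguments: {"type":"object","properties":{"translation":{"type":"array","items":{"type":"array","items":{"type":"number"}}},"dr":{"type":"array","items":{"type":"array","items":{"type":"number"}}},"fingers":{"type":"array","items":{"type":"number"}}},"required":["translation","dr","fingers"]}

```bash
mkdir -p pics; cat > h.py <<'E'
from rig import *
import numpy as np, cv2
def world(c,uv,z=None):
    """pixel -> world, by depth, or on plane z"""
    u,v=uv; p=cv2.undistortPoints(np.array([[[u,v]]],float),c["mtx"],c["dist_coeffs"])[0,0]
    R,t=np.array(c["R"]),np.array(c["t"]); d=R.T@np.array([p[0],p[1],1]); o=-R.T@t
    if z is None:
        w=c["range_z"][int(v)-1:int(v)+2,int(u)-1:int(u)+2]; s=np.median(w[w>0]) if (w>0).any() else np.nan
    else: s=(z-o[2])/d[2]
    return o+s*d
def cloud(c):
    h,w=c["range_z"].shape; g=np.stack(np.meshgrid(np.arange(w),np.arange(h)),-1).reshape(-1,1,2).astype(float)
    p=cv2.undistortPoints(g,c["mtx"],c["dist_coeffs"])[:,0]; s=c["range_z"].reshape(-1,1)
    X=(np.c_[p,np.ones(len(p))]*s-np.array(c["t"]))@np.array(c["R"]); X[s[:,0]<=0]=np.nan
    return X.reshape(h,w,3)
def save(c,n,crop=None,k=1):
    im=c["pixels"][...,::-1]
    if crop: im=im[crop[1]:crop[3],crop[0]:crop[2]]
    cv2.imwrite(n,cv2.resize(im,None,fx=k,fy=k,interpolation=cv2.INTER_CUBIC))
E
python3 - <<'E'
from h import *
np.set_printoptions(precision=4,suppress=True)
s=sense(); print(s)
for n in("top","side"):
    c=read_camera(n); save(c,f"pics/{n}0.png",k=1.5); np.savez(f"{n}0.npz",**c)
    print(n,-np.array(c["R"]).T@np.array(c["t"]))
    for th in("holder_hub","holder_disc","latch_plate","dock","spare_ball","dock_ball","petri","beaker","specimen_a","brush","mount_press"):
        for r in spot_in(n,th)[:2]: print(th,round(r["confidence"],2),np.round(r["location"],1),world(c,r["location"]))
E
```

```text
{'t': 0.0, 'joint_pos': array([ 1.1414,  0.3512,  1.6524,  0.    ,  1.1391, -0.0846]), 'joint_vel': array([-0.0003,  0.0013,  0.0009, -0.0009, -0.0005, -0.0005]), 'joint_torque': array([ -0.0024, -49.7307, -28.5259,   0.0698,   0.0255,  -0.0001]), 'tcp_pos': array([0.1857, 0.5173, 0.2181]), 'tool_rot': array([ 0.1715,  0.9852, -0.0006, -0.0001]), 'force': array([-0.7738, -0.0094,  0.1752]), 'moment': array([ 0.0195,  0.012 , -0.0212]), 'width': 0.09300879364005064}
top [0.3283 0.0118 1.08  ]
holder_hub 0.61 [246.4 219.1] [0.516  0.0396 0.0786]
holder_disc 0.85 [245.2 218.3] [0.5176 0.0424 0.0792]
dock 0.79 [254.2 245.6] [0.4626 0.0199 0.0283]
spare_ball 0.76 [139.2 216.8] [0.5161 0.2903 0.0566]
petri 0.76 [239.9 169.1] [0.6577 0.0636 0.0023]
beaker 0.91 [140.8 156.2] [0.6817 0.3159 0.0041]
brush 0.89 [194.3 249.3] [0.4509 0.1635 0.008 ]
side [ 0.1759 -0.6755  0.7643]
holder_hub 0.75 [239.4 201.8] [0.5118 0.0229 0.062 ]
holder_hub 0.74 [194.1 193. ] [0.4447 0.167  0.0097]
holder_disc 0.82 [239.2 200.1] [0.5124 0.0249 0.0658]
holder_disc 0.68 [279.2 186.4] [0.6674 0.0855 0.0021]
dock 0.71 [238.7 223.3] [ 0.4924 -0.0085  0.0235]
spare_ball 0.67 [202.7 158.9] [0.5256 0.2936 0.0146]
dock_ball 0.92 [239.6 220.1] [ 0.4945 -0.01    0.0349]
petri 0.57 [279.3 188.9] [ 0.6638  0.0789 -0.0007]
beaker 0.9 [244.3 138.1] [0.6615 0.2828 0.0508]
specimen_a 0.56 [262.6 169.8] [0.6562 0.1603 0.0143]
brush 0.89 [193.4 193.8] [0.4422 0.1665 0.0082]
```

```bash
python3 - <<'E'
from h import *
t=dict(np.load("top0.npz")); s=dict(np.load("side0.npz"))
save(t,"pics/top_c.png",(90,110,340,300),3.2); save(s,"pics/side_c.png",(190,150,300,250),6)
np.set_printoptions(precision=4,suppress=True)
for n,c in(("top",t),("side",s)):
    X=cloud(c); m=(abs(X[...,0]-.515)<.085)&(abs(X[...,1]-.03)<.085)
    Z=X[m]
    print(n,np.histogram(Z[:,2],bins=np.arange(0,.1,.004)))
    for lo,hi in((.036,.047),(.072,.084)):
        P=Z[(Z[:,2]>lo)&(Z[:,2]<hi)]
        if len(P)>10:
            (cx,cy),r=cv2.minEnclosingCircle(P[:,:2].astype(np.float32))
            print(lo,len(P),np.median(P,0),P.min(0),P.max(0),cx,cy,r,cv2.minAreaRect(P[:,:2].astype(np.float32)))
E
```

```text
top (array([1123,   80,   23,   18,   86,   95,   11,   22,    9,  189, 1072,
        521,  141,   20,   15,   10,   18,   16,   43,  185,   99,    5,
          0,    0]), array([0.   , 0.004, 0.008, 0.012, 0.016, 0.02 , 0.024, 0.028, 0.032,
       0.036, 0.04 , 0.044, 0.048, 0.052, 0.056, 0.06 , 0.064, 0.068,
       0.072, 0.076, 0.08 , 0.084, 0.088, 0.092, 0.096]))
0.036 1697 [0.5169 0.044  0.0426] [ 0.4586 -0.0177  0.0362] [0.5875 0.1105 0.047 ] 0.5231568217277527 0.046273328363895416 0.0667862519621849 ((0.5229043364524841, 0.04640279337763786), (0.1272457093000412, 0.12877140939235687), 73.46297454833984)
0.072 327 [0.5226 0.0454 0.0791] [0.5005 0.0206 0.0723] [0.5442 0.0818 0.0836] 0.523891270160675 0.050703004002571106 0.032352298498153687 ((0.5240476727485657, 0.05147278681397438), (0.05783403292298317, 0.03808015212416649), 77.94368743896484)
side (array([701,  59,  55,  65, 127, 107,  47,  63,  64,  86, 701, 252,  71,
        24,  22,  16,  26,  38,  38, 122,  55,   0,   0,   0]), array([0.   , 0.004, 0.008, 0.012, 0.016, 0.02 , 0.024, 0.028, 0.032,
       0.036, 0.04 , 0.044, 0.048, 0.052, 0.056, 0.06 , 0.064, 0.068,
       0.072, 0.076, 0.08 , 0.084, 0.088, 0.092, 0.096]))
0.036 983 [0.5118 0.0243 0.0423] [ 0.4594 -0.0201  0.0361] [0.59  0.11  0.047] 0.5253931879997253 0.046845704317092896 0.06824839115142822 ((0.5247455835342407, 0.044011279940605164), (0.12801747024059296, 0.12833143770694733), 77.43929290771484)
0.072 215 [0.5228 0.0405 0.0788] [0.5017 0.0184 0.072 ] [0.5457 0.0812 0.0836] 0.525510311126709 0.050121840089559555 0.03370507434010506 ((0.5250441431999207, 0.0498615987598896), (0.06123178452253342, 0.03881901875138283), 80.57306671142578)
```

View pics/top0.png

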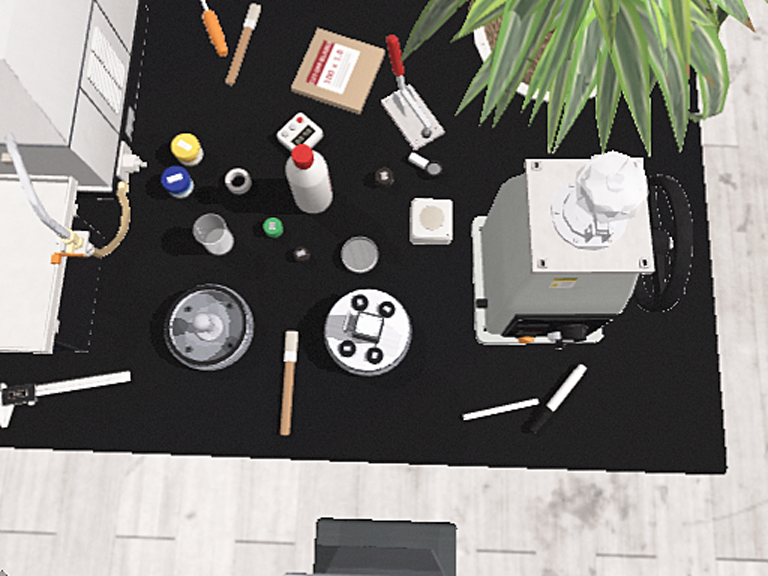

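View pics/side0.png

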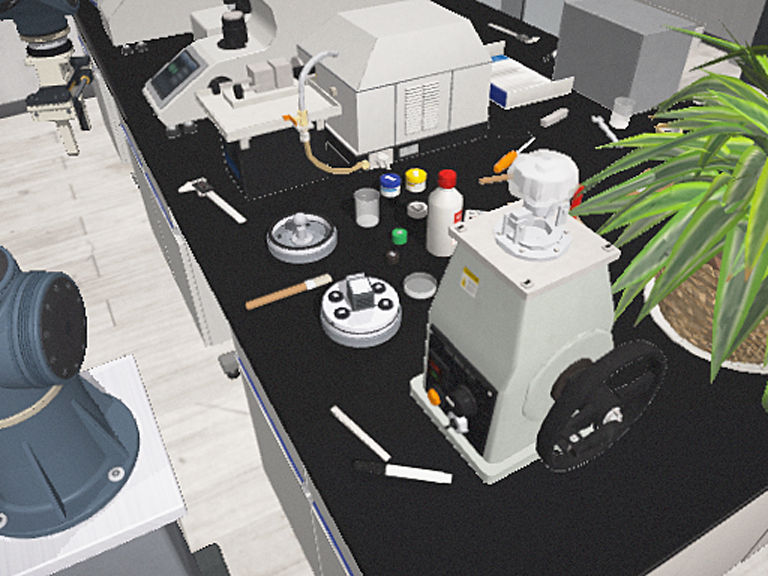

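The two pictures show the holder on the right-hand dock, around (368,330) in the 1.5× top view. The empty dock is on the left (208,327), the brush lies between them (288,385), and the petri dish is behind (360,254). Next I'm viewing the crop to see which side of the hub the plate is on.

```bash
python3 - <<'E'
from h import *
t=dict(np.load("top0.npz")); s=dict(np.load("side0.npz"))
def cr(c,b,k): 
    im=c["pixels"][b[1]:b[3],b[0]:b[2],::-1]; return cv2.resize(im,(400,400),interpolation=cv2.INTER_CUBIC)
cv2.imwrite("pics/cc.png",np.hstack([cr(t,(213,185,278,250),6),cr(s,(208,175,273,240),6)]))
np.set_printoptions(precision=4,suppress=True,linewidth=150)
# specimens: dark tops near z .047 ; disc ellipse
for n,c in(("top",t),("side",s)):
    X=cloud(c); g=c["pixels"].mean(2)
    P0=np.array([.524,.046])
    # project known-height plane: dark pixels on plane z=.047
    h,w=g.shape; out=[]
    for v in range(h):
        for u in range(w):
            if np.hypot(*(X[v,u,:2]-P0))<.062 and g[v,u]<60 and X[v,u,2]<.056: out.append((u,v))
    m=np.zeros((h,w),np.uint8)
    for u,v in out:m[v,u]=1
    k,l,st,ce=cv2.connectedComponentsWithStats(m)
    for i in range(1,k):
        if st[i,4]>8: print(n,st[i,4],ce[i],world(c,ce[i],.047))
E
```

```text
top 65 [239.4615 201.5692] [0.5636 0.0587 0.047 ]
top 65 [257.3231 205.9077] [0.5547 0.016  0.047 ]
top 70 [231.2286 232.1143] [0.4897 0.0746 0.047 ]
top 69 [249.4493 236.7391] [0.4805 0.0316 0.047 ]
side 17 [253.3529 192.5294] [0.567  0.0521 0.047 ]
side 40 [223.1   197.375] [0.4901 0.0732 0.047 ]
side 36 [256.3333 202.5   ] [0.5552 0.0147 0.047 ]
side 40 [227.375 208.5  ] [0.4814 0.0303 0.047 ]
```

View pics/cc.png

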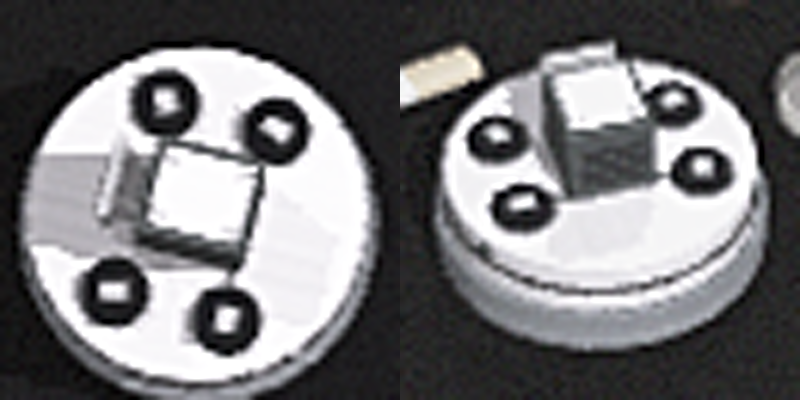

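Plate faces left (world +y). The hub centre is about (0.522, 0.045) and the disc top is at z 0.042, as given. The specimens put the holder's yaw at −12°. I'll go over it at height.

Request:
drive_tool --translation '[[-2.38, -1.65, 0], [-2.38, -1.65, 0], [-2.38, -1.65, 0], [-2.38, -1.65, 0], [-2.38, -1.65, 0], [-2.38, -1.65, 0], [-2.38, -1.65, 0], [-2.38, -1.65, 0], [-2.38, -1.65, 0], [-2.38, -1.65, 0], [-2.38, -1.65, 0], [-2.38, -1.65, 0], [-2.38, -1.65, 0], [-2.38, -1.65, 0], [-2.38, -1.65, 0], [-2.38, -1.65, 0], [-2.38, -1.65, 0], [-2.38, -1.65, 0], [-2.38, -1.65, 0], [-2.38, -1.65, 0]]' --dr '[[0, 0, 0], [0, 0, 0], [0, 0, 0], [0, 0, 0], [0, 0, 0], [0, 0, 0], [0, 0, 0], [0, 0, 0], [0, 0, 0], [0, 0, 0], [0, 0, 0], [0, 0, 0], [0, 0, 0], [0, 0, 0], [0, 0, 0], [0, 0, 0], [0, 0, 0], [0, 0, 0], [0, 0, -0.068], [0, 0, -0.068]]' --fingers '[7.8, 7.8, 7.8, 7.8, 7.8, 7.8, 7.8, 7.8, 7.8, 7.8, 7.8, 7.8, 7.8, 7.8, 7.8, 7.8, 7.8, 7.8, 7.8, 7.8]'

```text
t: 2.87
tcp_pos: [0.5244, 0.0459, 0.2187]
tool_rot: [0.103, 0.995, -0.0, 0.0]
force: [0.3, 0.8, 0.3]
width: 0.078
```

```bash
cat >> h.py <<'E'
from scipy.spatial.transform import Rotation as Ro
def togo(p,yaw=-12):
    s=sense(); R=Ro.from_quat(s["tool_rot"]).as_matrix(); a=np.radians(yaw)
    T=np.c_[[-np.cos(a),-np.sin(a),0],[-np.sin(a),np.cos(a),0],[0,0,-1]]
    print(s["t"],s["tcp_pos"],s["force"],s["moment"],s["width"],"| cm",100*R.T@(np.array(p)-s["tcp_pos"]),"dr",Ro.from_matrix(R.T@T).as_rotvec())
E
python3 -c "
from h import *
np.set_printoptions(precision=4,suppress=True)
togo([.522,.0448,.06])"
```

```text
2.8667 [0.5244 0.0459 0.2187] [0.3149 0.8478 0.2807] [ 0.0252 -0.0163 -0.0038] 0.07804895771184046 | cm [ 0.2173 -0.1556 15.8709] dr [-0.      0.0001  0.0033]
```

Request:
drive_tool --translation '[[0.1, -0.08, 3], [0.12, -0.08, 3], [0, 0, 3], [0, 0, 2], [0, 0, 1], [0, 0, 0]]' --dr '[[0, 0, 0], [0, 0, 0], [0, 0, 0], [0, 0, 0], [0, 0, 0], [0, 0, 0]]' --fingers '[7.8, 7.8, 7.8, 7.8, 7.8, 7.8]'

```text
t: 3.37
tcp_pos: [0.5204, 0.0462, 0.097]
tool_rot: [0.104, 0.995, -0.0, -0.002]
force: [-0.7, 0.6, 0.7]
width: 0.0784
```

```bash
python3 - <<'E'
from h import *
np.set_printoptions(precision=4,suppress=True)
togo([.522,.0448,.05])
t=read_camera("top"); s=read_camera("side")
f=lambda c,b: cv2.resize(c["pixels"][b[1]:b[3],b[0]:b[2],::-1],(400,400),interpolation=cv2.INTER_CUBIC)
cv2.imwrite("pics/pre.png",np.hstack([f(t,(200,170,290,260)),f(s,(190,140,280,230))]))
E
```

```text
3.3667 [0.5204 0.0462 0.097 ] [-0.6589  0.61    0.7146] [ 0.0576 -0.0049  0.0218] 0.07840321753542058 | cm [-0.1972 -0.1027  4.696 ] dr [-0.0007 -0.0032  0.0006]
```

View pics/pre.png

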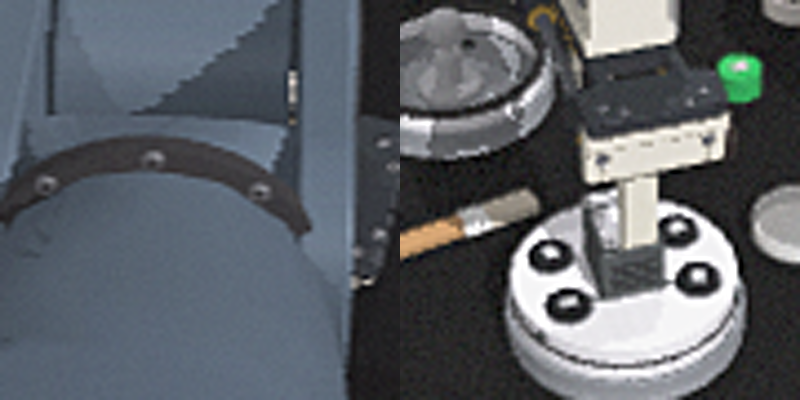

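The side view shows the near finger lined up with the hub face, around (640,215) in the picture. The top view is hidden by the arm. I'll go down to just above the disc.

Request:
drive_tool --translation '[[-0.15, -0.1, 1.5], [0, 0, 1.5], [0, 0, 1], [0, 0, 0.3], [0, 0, 0], [0, 0, 0]]' --dr '[[0, 0, 0], [0, 0, 0], [0, 0, 0], [0, 0, 0], [0, 0, 0], [0, 0, 0]]' --fingers '[7.8, 7.8, 7.8, 7.8, 7.8, 7.8]'

```text
t: 3.97
tcp_pos: [0.5232, 0.045, 0.0565]
tool_rot: [0.104, 0.995, 0.0, 0.001]
force: [0.4, 1.2, -0.1]
width: 0.0775
```

```bash
python3 -c "
from h import *
np.set_printoptions(precision=4,suppress=True)
togo([.522,.0448,.042])"
```

```text
3.9667 [0.5232 0.045  0.0565] [ 0.3729  1.1533 -0.1273] [ 0.0116  0.0277 -0.0093] 0.077531572882793 | cm [ 0.1116 -0.0451  1.448 ] dr [0.0002 0.0011 0.0008]
```

Request:
drive_tool --translation '[[0.05, 0, 0.5], [0, 0, 0.5], [0, 0, 0.2], [0, 0, 0.1], [0, 0, 0.1], [0, 0, 0.1], [0, 0, 0]]' --dr '[[0, 0, 0], [0, 0, 0], [0, 0, 0], [0, 0, 0], [0, 0, 0], [0, 0, 0], [0, 0, 0]]' --fingers '[7.8, 7.8, 7.8, 7.8, 7.8, 7.8, 7.8]'

```text
t: 4.55
tcp_pos: [0.522, 0.0451, 0.0408]
tool_rot: [0.104, 0.995, -0.0, -0.0]
force: [-2.9, 0.6, 6.2]
width: 0.0783
```

Request:
drive_tool --translation '[[0, 0, 0.1], [0, 0, 0.1], [0, 0, 0]]' --dr '[[0, 0, 0], [0, 0, 0], [0, 0, 0]]' --fingers '[7.8, 7.8, 7.8]'

```text
t: 4.8
tcp_pos: [0.522, 0.0451, 0.0389]
tool_rot: [0.104, 0.995, -0.0, -0.0]
force: [-4.9, -0.3, 8.2]
width: 0.078
```

Request:
drive_tool --translation '[[0, 0, 0.1], [0, 0, 0.05], [0, 0, 0]]' --dr '[[0, 0, 0], [0, 0, 0], [0, 0, 0]]' --fingers '[7.8, 7.8, 7.8]'

```text
t: 5.05
tcp_pos: [0.522, 0.045, 0.0377]
tool_rot: [0.104, 0.995, -0.0, -0.0]
force: [-4.8, -0.2, 11.2]
width: 0.078
```

Request:
drive_tool --translation '[[0, 0, 0.05], [0, 0, 0.05], [0, 0, 0]]' --dr '[[0, 0, 0], [0, 0, 0], [0, 0, 0]]' --fingers '[7.8, 7.8, 7.8]'

```text
t: 5.3
tcp_pos: [0.5221, 0.0451, 0.0373]
tool_rot: [0.104, 0.995, -0.0, -0.0]
force: [-7.7, -0.8, 19.5]
width: 0.0781
```

Force rose to 19.5 N with only 0.4 mm more travel, at z 0.0373, so the holder is seated. Holding the push, I'll now draw the latch by closing the fingers.

Request:
drive_tool --translation '[[0, 0, 0.02], [0, 0, 0], [0, 0, 0], [0, 0, 0], [0, 0, 0], [0, 0, 0], [0, 0, 0], [0, 0, 0], [0, 0, 0], [0, 0, 0]]' --dr '[[0, 0, 0], [0, 0, 0], [0, 0, 0], [0, 0, 0], [0, 0, 0], [0, 0, 0], [0, 0, 0], [0, 0, 0], [0, 0, 0], [0, 0, 0]]' --fingers '[7, 6.4, 6, 5.6, 5.2, 4.8, 4.4, 4.2, 4.2, 4.2]'

```text
t: 6.13
tcp_pos: [0.5234, 0.0459, 0.0374]
tool_rot: [0.104, 0.995, 0.001, 0.001]
force: [-2.2, 6.8, 15.9]
width: 0.0461
```

Request:
drive_tool --translation '[[0, 0, 0], [0, 0, 0], [0, 0, 0], [0, 0, 0]]' --dr '[[0, 0, 0], [0, 0, 0], [0, 0, 0], [0, 0, 0]]' --fingers '[3.8, 3.8, 3.8, 3.8]'

```text
t: 6.47
tcp_pos: [0.5234, 0.0459, 0.0374]
tool_rot: [0.104, 0.995, 0.001, 0.001]
force: [-1.9, 6.6, 15.4]
width: 0.0463
```

Width is 46 mm, so the latch is fully drawn. Lifting gently and watching the force.

Request:
drive_tool --translation '[[0, 0.02, -0.1], [0, 0.02, -0.2], [0, 0, -0.3], [0, 0, -0.3], [0, 0, -0.3], [0, 0, 0]]' --dr '[[0, 0, 0], [0, 0, 0], [0, 0, 0], [0, 0, 0], [0, 0, 0], [0, 0, 0]]' --fingers '[3.8, 3.8, 3.8, 3.8, 3.8, 3.8]'

```text
t: 6.97
tcp_pos: [0.522, 0.0453, 0.0479]
tool_rot: [0.104, 0.995, -0.0, -0.0]
force: [0.5, -0.9, -5.3]
width: 0.0468
```

The force is 5.3 N, which is just the holder's weight, so it's free. Now up.

Request:
drive_tool --translation '[[0, 0, -0.7], [0, 0, -0.9], [0, 0, -0.9], [0, 0, -0.9], [0, 0, -0.9], [0, 0, -0.9], [0, 0, -0.9], [0, 0, -0.9], [0, 0, -0.9], [0, 0, -0.9], [0, 0, -0.7], [0, 0, -0.4], [0, 0, 0], [0, 0, 0]]' --dr '[[0, 0, 0], [0, 0, 0], [0, 0, 0], [0, 0, 0], [0, 0, 0], [0, 0, 0], [0, 0, 0], [0, 0, 0], [0, 0, 0], [0, 0, 0], [0, 0, 0], [0, 0, 0], [0, 0, 0], [0, 0, 0]]' --fingers '[3.8, 3.8, 3.8, 3.8, 3.8, 3.8, 3.8, 3.8, 3.8, 3.8, 3.8, 3.8, 3.8, 3.8]'

```text
t: 8.13
tcp_pos: [0.5222, 0.0455, 0.1469]
tool_rot: [0.104, 0.995, -0.0, -0.0]
force: [-0.2, -0.7, -6.3]
width: 0.0463
```

```bash
python3 - <<'E'
from h import *
np.set_printoptions(precision=4,suppress=True)
togo([.522,.0448,.147])
s=read_camera("side"); save(s,"pics/up.png",(150,80,300,240),4 if 0 else 3.7)
X=cloud(s); g=s["pixels"].min(2)
m=(np.hypot(X[...,0]-.522,X[...,1]-.045)<.075)&(X[...,2]>.09)&(X[...,2]<.17)&(g>190)
P=X[m]; P=P[abs(P[:,2]-np.median(P[:,2]))<.008]; A=np.c_[P[:,:2],np.ones(len(P))]
k=np.linalg.lstsq(A,P[:,2],rcond=None)[0]; print(len(P),np.median(P,0),"tilt",k[:2])
E
```

```text
8.1333 [0.5222 0.0455 0.1469] [-0.17   -0.6586 -6.2568] [-0.0252  0.0307  0.036 ] 0.04630944622858706 | cm [ 0.0014 -0.0687 -0.0136] dr [-0.     -0.0001  0.0007]
731 [0.5097 0.0107 0.1465] tilt [0.0058 0.0195]
```

View pics/up.png

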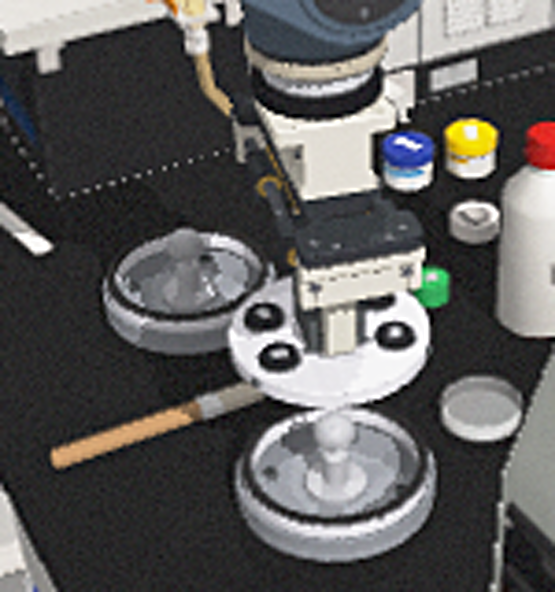

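The holder is in the gripper and level (tilt about 1°, which is measurement noise). It hangs clear above its empty dock, where the ball shows at (335,430). The brush and petri dish haven't moved. Disc top is at 0.1465 against 0.042 when parked, a rise of about 10.4 cm. Handing in.

```bash
python3 -c "
from rig import *
print(close_job())"
```

```text
the job is handed in; nothing more can be done
None
```

The specimen holder is off its parking dock and held in the gripper, level over the dock and about 10.4 cm higher than it was parked. I handed the job in at about 8 s of the 32 s allowed.

- **Seating:** I pushed the disc down with the open fingertips until the force rose to about 19 N, at 37 mm above the bench, 4.7 mm below its parked height. That is the hard stop on the ball.
- **Latch:** with the push held, I closed the fingers on the hub and finger plate. They stopped at 46–47 mm, which is the latch fully drawn.
- **Lift:** the load on the wrist was 5–6 N, just the holder's weight, so the latch did not catch.
- **Last checks:** the disc top is at 0.1465 m, against 0.042 m when parked. It sits within about 1 mm of the dock's centre.
- **Level:** the tool reads level. The camera's depth fit gave a tilt of about 1.2°, which I put down to noise.
- **Surroundings:** in the last picture the brush, petri dish and spare dock look undisturbed. I judged this by eye and did not measure it. The beaker and loose specimen were not checked, as the arm hid them or they were out of that picture. The arm did not go near them.

No check failed.

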